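Weight the palm plate: find the tungsten bucking bar by feel

ROBOT

A 6-joint arm with a two-finger parallel gripper is mounted at the origin on the work surface. World frame = base frame: x ahead of the robot, y to its left, z up, the work surface at z = 0. Lengths are in m, angles in rad, forces in N, time in s.
With the tool pointing down it reaches from about 0.4 to 0.925 m from the base axis. Payload 12.5 kg.
Tool frame: the origin (TCP) lies between the finger pads; the fingertips stand 14 mm ahead of it and the grasp point (between the pads) lies 5 mm behind it (env.tips_ahead is the distance from the TCP to the fingertips, in m); z points along the fingers, y is the direction in which the jaws open and shut (so a half turn about z gives the same grasp; the last joint's range is limited). The gripper opens to 95 mm and grips with 3 to 60 N. Pads are 20 mm wide; open, the fingers measure 119 mm over their backs; the gripper's body (75 mm by 180 mm) begins 59 mm behind the grasp point.
Start: joints at [-1.348, 0.491, 1.559, -0, 1.092, -0.106], TCP at [0.202, -0.592, 0.229] pointing down, gripper open.
Joint ranges: [-3.1, 3.1], [-0.84, 2.19], [0.05, 2.79], [-1.13, 4.28], [0.06, 2.93], [-2.69, 2.69]. Speed limits (rad/s): [2.22, 2.22, 2.79, 3.14, 3.14, 3.14].

INTERFACE

Orientations are given as [roll, pitch, yaw] about the fixed x, y, z axes, in that order (R = Rz(yaw) Ry(pitch) Rx(roll)).
In Python, from plant import env, viewer gives the robot as it stands. Calls block until the motion is done:
- env.movep(position, orientation): joint-space move of the TCP to a pose.
- env.line_to(position, ori=None, vel=0.15, guard=None): straight line of the TCP; ori=None keeps the orientation; vel is the mean speed in m/s. With guard (N) it stops when the force on the tool has changed by that much, and returns True; else False.
- env.movej(angles): joint-space move.
- env.let_go() and env.gripper_close(grip_force=None): open the fingers fully, or close them until they stop; grip_force is the grip in N (None keeps the last).
- env.wait(seconds).
- env.inverse_kinematics(position, orientation): joint angles nearest the present ones, or None.
- env.read_state(): the state.
- viewer.read_camera(name): name is "scene" or "side" or "wrist"; returns a dict with "frame" (480x640x3 uint8, blue, green, red), "fov_y" (degrees; the focal length in pixels is half the picture's height over the tangent of half this angle, whatever the lens; pixels are square), "cx", "cy" (the principal point, pixels), "distortion" ([k1, k2, p1, p2, k3] as OpenCV has them; the pictures are not rectified), "rvec" (rotation vector, rad) and "tvec" (3), from world to camera coordinates, as OpenCV has them; the wrist camera has in their place "T_tool_cam" (4x4, takes a point from camera to tool coordinates, whose origin is the TCP and whose axes are the flange's). Camera axes: x right, y down, z forward; pixel columns grow to the right and rows downward; lengths in m; the calibration is good to about 2 mm. A picture is of the moment at which its call begins: read the wrist's pose just before it. There is no depth.
A pose or a line that the arm cannot do raises env.Unreachable and nothing moves.
- env.close_job(): hands the job in, once; it reports no verdict.
The state is a dict: "time_s": time; "joint_pos": joint angles; "dq": joint speeds; "tau": joint torques, N m; "tcp_pos": TCP position; "tcp_rot": TCP orientation; "force": force on the tool from outside, world axes, zero at the start; "wrist_torque": the same for the moment, N m; "width": opening from 0.0 (shut) to 1.0 (fully open).
Only numpy, scipy, OpenCV 4.12 (cv2) and the standard library are available. Lean on these libraries where they do the work, as an engineer would, in place of code of your own. Each camera call takes 0.05 s, during which the arm holds its last target. There are 200 camera calls.

TASK

Prop the empty hopper's feed flap open for sweeping out by weighting its green palm plate: of the three look-alike black bucking bars, only the tungsten one is heavy enough, so find it by feel and slide it along the counter until it lies wholly on the plate and holds the flap fully open. Do not lift any bar off the counter, since tungsten chips when it falls; a short nudge is enough to feel a bar, so leave the two steel bars about where they lie (within 60 mm). Leave the shaver, the gauge and the brass clecos alone, and let go of everything.

Things in the scene. Friction and masses are not known exactly. Their poses are not given: they have to be found in the camera images.
- plate_mid (a point): middle of the top face of the green palm plate, 130 mm (its x, pointing to the hopper) by 150 mm (its y), let into the zinc counter. The zinc top is 24 mm above the table the robot stands on; the plate, when up, lies 1 mm lower. The toe of the hopper is 105 mm beyond this point along its x; the hopper's face slopes up and away from there to 220 mm above the table
- plate (a joint): how far the palm plate is pressed down, m: 0 up, 0.010 fully down. It moves straight down and takes weight evenly wherever it lies; its spring starts to yield at about 5.7 N and is fully down at 7.2 N: one steel bar does not move it, the tungsten bar takes it right down once wholly on it. A rod and crank open the hopper's red-lipped flap in proportion (0.55 rad at full travel); both spring back
- bar_1_mid (a point): black bucking bar, a block 68 mm long (its x), 40 mm wide (its y), 20 mm high, flat on the zinc; this point is its centre. The three bars look exactly alike: two are steel (0.38 to 0.47 kg), one is steel-jacketed tungsten (0.87 to 0.98 kg). The number does not tell which: only feel does. Pushed along the zinc, a steel bar resists with about 1.4 to 2.5 N, the tungsten one 3 to 5 N (more if the pusher drags down on its side)
- bar_2_mid (a point): a blackened bucking bar exactly like the one of bar_1_mid (68 x 40 x 20 mm, steel or tungsten); its centre, axes as there
- bar_3_mid (a point): a blackened bucking bar exactly like the one of bar_1_mid (68 x 40 x 20 mm, steel or tungsten); its centre, axes as there
- shaver_mid (a point): steel rivet shaver body, about 150 mm long along its x and 44 mm thick, with a handle to its +y (105 mm); this point is on the barrel's axis, 22 mm above the zinc. To be left alone
- gauge_mid (a point): flat pewter-coloured rivet gauge, 110 mm (its x) by 33 mm by 5 mm, lying on the zinc; its centre. To be left alone
- cleco_1_mid (a point): brass cleco plug, 78 mm long along its x, 17 mm thick, lying on the zinc; this point is its centre. To be left alone
- cleco_2_mid (a point): brass cleco plug, 78 mm long along its x, 17 mm thick, lying on the zinc; this point is its centre. To be left alone
- cleco_3_mid (a point): brass cleco plug, 78 mm long along its x, 17 mm thick, lying on the zinc; this point is its centre. To be left alone
- cleco_4_mid (a point): brass cleco plug, 78 mm long along its x, 17 mm thick, lying on the zinc; this point is its centre. To be left alone
There are look-alikes about, which are no part of the job. What is shaped like the part that bears bar_3_mid but blue or orange is not meant.

How it is judged:
By the outcome, as a careful person would: the job done as asked, in the order asked, and still so for the second after the job is handed in, with the robot touching nothing.
It also fails if it takes over 70 s, if anything falls off the work surface, if the arm or the gripper's body presses on something with over 40 N, if the wrist force passes 120 N, or if a joint passes its speed limit or range.

## Working session

There is one attempt and no reset: what is moved stays moved. The work goes in short steps, each a Python script; the robot and the scene stay as the last script left them, time stands still between calls to the robot, and variables do not carry over. Pictures are saved under pics/ and viewed, about 8 in all and at most 12, crops included, and the job is handed in when it is done.

```bash
ls; mkdir -p pics; cat > h.py <<'E'
import numpy as np, cv2
from plant import env, viewer
def cam(name):
    s=env.read_state(); c=viewer.read_camera(name)
    f=240/np.tan(np.radians(c["fov_y"])/2)
    c["K"]=np.array([[f,0,c["cx"]],[0,f,c["cy"]],[0,0,1.]]); c["D"]=np.array(c["distortion"],float)
    if "rvec" in c:
        R=cv2.Rodrigues(np.array(c["rvec"],float))[0]; c["R"]=R.T; c["o"]=-R.T@np.array(c["tvec"],float).ravel()
    else:
        r=np.array(s["tcp_rot"],float); c["s"]=s
        from scipy.spatial.transform import Rotation as Ro
        Rt=r if r.shape==(3,3) else Ro.from_euler("xyz",r).as_matrix()
        T=np.array(c["T_tool_cam"]); c["R"]=Rt@T[:3,:3]; c["o"]=Rt@T[:3,3]+np.array(s["tcp_pos"])
    return c
def ray(c,px,z):
    px=np.asarray(px,float).reshape(-1,1,2)
    u=cv2.undistortPoints(px,c["K"],c["D"]).reshape(-1,2)
    d=np.c_[u,np.ones(len(u))]@c["R"].T
    return c["o"]+d*((z-c["o"][2])/d[:,2])[:,None]
def proj(c,P):
    R=c["R"].T
    return cv2.projectPoints(np.asarray(P,float).reshape(-1,1,3),cv2.Rodrigues(R)[0],-R@c["o"],c["K"],c["D"])[0].reshape(-1,2)
E
python3 - <<'E'
from h import *
for n in ("scene","side","wrist"):
    c=cam(n); cv2.imwrite(f"pics/{n}0.png",c["frame"]); print(n,c["o"],c["R"][:,2],c["fov_y"],c["D"])
print(env.read_state())
E
```

```text
pics
scene [ 0.88378058 -0.56100192  0.74143692] [-0.43927569  0.5587307  -0.70346064] 56.043633026095186 [0.03591488 0.         0.         0.         0.        ]
side [-0.1124104   0.84764282  0.69818873] [ 0.46066351 -0.71209678 -0.52981818] 53.24096722332707 [0.00456294 0.         0.         0.         0.        ]
wrist [ 0.27520421 -0.56570233  0.38417351] [-0.26151672 -0.08859348 -0.96112444] 61.774194760647084 [-0.08213137  0.          0.          0.          0.        ]
{'time_s': 0.15, 'joint_pos': array([-1.34761995e+00,  4.91419975e-01,  1.55927208e+00, -2.42428993e-06,
        1.09172729e+00, -1.05608348e-01]), 'dq': array([-1.01282668e-03, -1.04796606e-03, -2.31829580e-03,  6.39273519e-04,
       -4.52487272e-05, -1.06697598e-03]), 'tau': array([ 1.99905815e-03, -6.12894487e+01, -2.58278471e+01,  6.92769745e-02,
        4.72798047e-02, -7.47923059e-05]), 'tcp_pos': array([ 0.2017899 , -0.59136545,  0.22820956]), 'tcp_rot': array([-3.14077034e+00, -8.50045676e-05,  3.28785809e-01]), 'force': array([0.39144553, 0.44154306, 0.19904945]), 'wrist_torque': array([ 0.01889363, -0.0270368 ,  0.02326452]), 'width': 1.0005938595120218}
```

View pics/scene0.png

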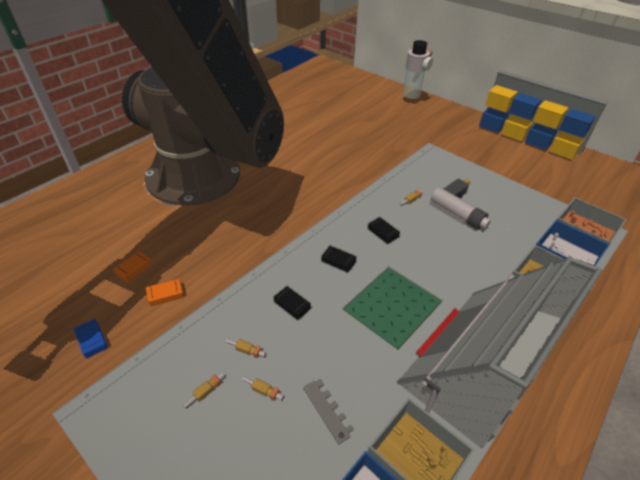

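View pics/side0.png

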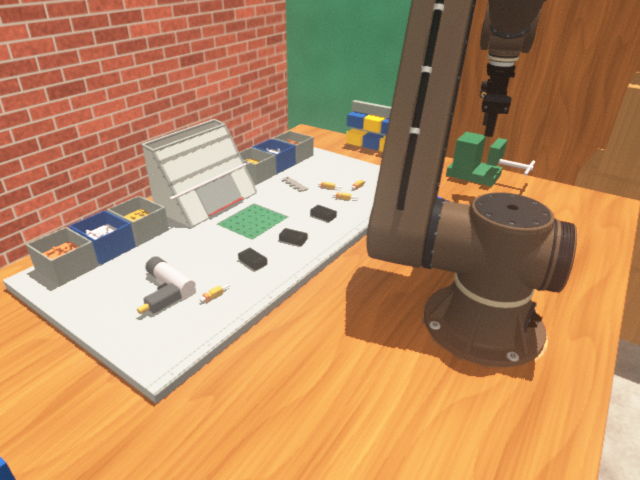

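Scene picture: the black bars are at (292,302), (339,258) and (383,230), and the plate is at (393,306). The red lip is at (438,333), the shaver at (460,208), the gauge at (328,410). Clecos are at (411,198), (247,348), (205,390) and (264,388). The orange and blue blocks at (165,291) and (90,338) are decoys off the counter. The side view agrees.

```bash
cat > m.py <<'E'
from h import *
def bars(c,rois=None):
    hsv=cv2.cvtColor(c["frame"],cv2.COLOR_BGR2HSV)
    m=(hsv[...,2]<60).astype(np.uint8)*255
    out=[]
    for k in cv2.findContours(m,cv2.RETR_EXTERNAL,cv2.CHAIN_APPROX_NONE)[0]:
        if cv2.contourArea(k)<150: continue
        k=k.reshape(-1,2); W=ray(c,k,.034)
        w=W[:,:2].astype(np.float32)
        (cx,cy),(a,b),t=cv2.minAreaRect(w)
        if a<b: a,b,t=b,a,t+90
        if .05<a<.12 and .03<b<.08: out.append((k.mean(0).round(),round(cx,4),round(cy,4),round(a,3),round(b,3),round((t+90)%180-90,1)))
    return out
def plate(c):
    hsv=cv2.cvtColor(c["frame"],cv2.COLOR_BGR2HSV)
    m=cv2.inRange(hsv,(45,60,30),(85,255,200)); m=cv2.morphologyEx(m,cv2.MORPH_CLOSE,np.ones((5,5)))
    out=[]
    for k in cv2.findContours(m,cv2.RETR_EXTERNAL,cv2.CHAIN_APPROX_NONE)[0]:
        if cv2.contourArea(k)<800: continue
        w=ray(c,k.reshape(-1,2),.023)[:,:2].astype(np.float32)
        r=cv2.minAreaRect(w); 
        if max(r[1])<.2: out.append((r,cv2.boxPoints(r).round(3).tolist()))
    return out
E
python3 - <<'E'
from m import *
for n in ("scene","side"):
    c=cam(n); print(n); [print(b) for b in bars(c)]; [print(p) for p in plate(c)]
    px={"scene":[(438,333),(420,355),(457,311),(460,208),(328,410),(411,198),(247,348),(205,390),(264,388)],"side":[(230,205),(172,275),(295,184),(215,292),(330,186),(358,184),(345,196)]}[n]
    print(ray(c,px,.034)[:,:2].round(3).tolist())
E
```

```text
scene
(array([292., 302.]), 0.5062, -0.1675, 0.073, 0.044, -3.0)
(array([338., 259.]), 0.5044, -0.0156, 0.07, 0.048, 9.4)
(array([383., 230.]), 0.5281, 0.1217, 0.073, 0.048, -11.0)
(((0.6573858261108398, -0.037693604826927185), (0.14925287663936615, 0.13015669584274292), 86.71318054199219), [[0.5879999995231628, -0.1080000028014183], [0.7179999947547913, -0.11599999666213989], [0.7269999980926514, 0.032999999821186066], [0.597000002861023, 0.04100000113248825]])
[[0.761, -0.046], [0.759, -0.108], [0.765, 0.022], [0.627, 0.307], [0.696, -0.292], [0.517, 0.263], [0.513, -0.295], [0.517, -0.395], [0.59, -0.33]]
side
(((0.6613785028457642, -0.039531514048576355), (0.14739306271076202, 0.12700466811656952), 87.10987854003906), [[0.593999981880188, -0.10999999940395355], [0.7210000157356262, -0.11599999666213989], [0.7289999723434448, 0.03099999949336052], [0.6019999980926514, 0.03700000047683716]])
[[0.759, -0.057], [0.642, 0.276], [0.683, -0.279], [0.517, 0.267], [0.583, -0.329], [0.517, -0.391], [0.51, -0.296]]
```

```bash
cat > n.py <<'E'
from h import *
Z=.042
def ori(deg): return [np.pi,0,np.radians(deg)]
def nudge(x,y,deg,d0=.064,n=14,step=.003):
    u=np.array([np.cos(np.radians(deg)),np.sin(np.radians(deg)),0]); C=np.array([x,y,Z])
    p=C-d0*u
    env.movep(p+[0,0,.07],ori(deg)); env.line_to(p,vel=.15)
    s=env.read_state(); f0=s["force"]; hit=0
    for i in range(1,n+1):
        env.line_to(p+u*step*i,vel=.03); s=env.read_state(); f=s["force"]-f0
        print(round(s["time_s"],2),"tcp-C along",round(float((s["tcp_pos"]-C)@u),4),"F along",round(float(f@u),2),"all",f.round(2))
        if -f@u>1: hit+=1
        if hit>=4: break
    env.line_to(s["tcp_pos"]-.015*u,vel=.1); env.line_to(s["tcp_pos"]-.015*u+[0,0,.07],vel=.2)
E
python3 - <<'E'
from n import *
env.gripper_close(10)
nudge(.5044,-.0156,9.4)
print(env.read_state()["time_s"],env.read_state()["width"],env.read_state()["joint_pos"])
E
```

```text
4.86 tcp-C along -0.0605 F along -0.83 all [-0.92  0.5   0.15]
5.11 tcp-C along -0.0577 F along -1.32 all [-1.29 -0.27  0.6 ]
5.36 tcp-C along -0.0548 F along -0.14 all [-0.27  0.77 -0.23]
5.61 tcp-C along -0.0518 F along -0.85 all [-0.81 -0.32  0.13]
5.86 tcp-C along -0.0488 F along -0.17 all [-0.33  0.97 -0.45]
6.11 tcp-C along -0.0458 F along -0.24 all [-0.51  1.61 -0.26]
6.36 tcp-C along -0.0429 F along -0.9 all [-1.03  0.67  0.15]
6.61 tcp-C along -0.0398 F along -1.37 all [-1.38 -0.08  0.75]
6.86 tcp-C along -0.0367 F along -0.79 all [-0.94  0.82  0.78]
7.11 tcp-C along -0.0336 F along -0.32 all [-0.27 -0.32  0.27]
7.36 tcp-C along -0.0306 F along 0.33 all [0.19 0.89 0.89]
7.61 tcp-C along -0.0276 F along -0.16 all [-0.18  0.12  0.87]
7.86 tcp-C along -0.0246 F along -0.43 all [-0.43 -0.03 -0.01]
8.11 tcp-C along -0.0216 F along -0.61 all [-0.64  0.12  0.89]
8.9083 0.0066285605005616454 [-1.87048117e-01  4.47482252e-01  2.05596344e+00  1.35689688e-05
  6.36912715e-01  1.21964633e+00]
```

```bash
python3 - <<'E'
from m import *
c=cam("scene"); [print(b) for b in bars(c)]
cv2.imwrite("pics/s1.png",cv2.resize(c["frame"][120:420,200:560],None,fx=2,fy=2))
s=env.read_state();print(s["tcp_pos"],s["tcp_rot"])
F=[]
for i in range(20): env.wait(.01); F.append(env.read_state()["force"])
print(np.mean(F,0),np.std(F,0))
E
```

```text
(array([292., 302.]), 0.5063, -0.1674, 0.072, 0.044, -2.9)
(array([348., 262.]), 0.5264, -0.0111, 0.072, 0.054, 10.7)
(array([383., 230.]), 0.526, 0.1208, 0.077, 0.051, -11.2)
[ 0.46818766 -0.02157053  0.1114338 ] [-3.14147745e+00  2.98623447e-04  1.64071469e-01]
[-0.03880716  0.13723459 -0.12212571] [0.47111022 0.44812686 0.49837195]
```

View pics/s1.png

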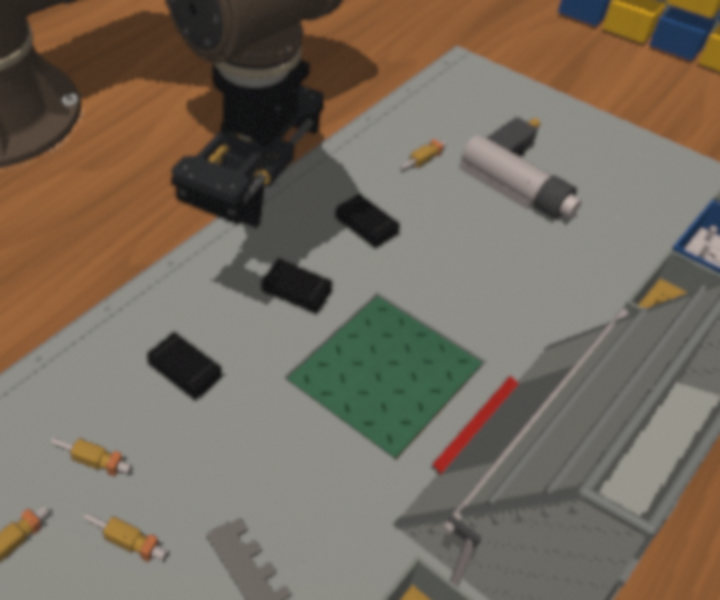

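The picture shows bar 2 nudged 22 mm along x, now at crop (297,286). Force readings taken at rest average out to nothing useful, with noise of about 0.5 N. I'll use the guard during motion instead, checking first how noise affects it in free air.

```bash
cat >> n.py <<'E'
def gpush(p,u,L,gs,vel=.03):
    """push along u from p in all L; raise guard through gs as each triggers; report where"""
    end=p+u*L
    for g in gs:
        r=env.line_to(end,vel=vel,guard=g); s=env.read_state()
        print(round(s["time_s"],2),"guard",g,r,"at",round(float((s["tcp_pos"]-p)@u),4),"f.u",round(float(s["force"]@u),2))
        if not r: break
    return s
E
python3 - <<'E'
from n import *
s=env.read_state(); p=s["tcp_pos"]; u=np.array([np.cos(.164),np.sin(.164),0])
gpush(p,u,-.03,[1,1.5,2,2.5])
gpush(p-.03*u,u,.03,[1,1.5,2,2.5])
d=p.copy(); d[2]=Z; env.line_to(d,vel=.15)
gpush(d,u,.030,[2.7,2.7,2.7,2.7,3.5])
E
```

```text
10.28 guard 1 False at -0.0298 f.u 0.4
11.43 guard 1 False at 0.0298 f.u -0.12
12.66 guard 2.7 True at 0.0164 f.u -0.24
12.91 guard 2.7 True at 0.0177 f.u 0.03
13.13 guard 2.7 True at 0.0187 f.u 0.25
13.38 guard 2.7 True at 0.0207 f.u -0.18
13.85 guard 3.5 False at 0.0303 f.u 1.18
```

```bash
cat >> n.py <<'E'
def feel(p,u,L,gs,vel=.03):
    end=p+u*L
    for g in gs:
        r=env.line_to(end,vel=vel,guard=g); s=env.read_state()
        print(round(s["time_s"],2),"guard",g,r,"at",round(float((s["tcp_pos"]-p)@u),4))
        env.line_to(s["tcp_pos"]-.006*u,vel=.1)
        if not r: break
    q=env.read_state()["tcp_pos"]-.01*u; env.line_to(q,vel=.1); env.line_to(q+[0,0,.06],vel=.25)
def go(x,y,deg,d0):
    u=np.array([np.cos(np.radians(deg)),np.sin(np.radians(deg)),0]); p=np.array([x,y,Z])-d0*u
    env.movep(p+[0,0,.06],ori(deg)); env.line_to(p,vel=.2); return p,u
E
python3 - <<'E'
from n import *
s=env.read_state(); q=s["tcp_pos"]; u=np.array([np.cos(.164),np.sin(.164),0])
env.line_to(q-.01*u,vel=.15); env.line_to(q-.01*u+[0,0,.06],vel=.25)
for a in ((.5062,-.1675,-3),(.527,.121,-11)):
    p,u=go(*a,.058); print(a); feel(p,u,.032,[2,2.7,3.5,4.5])
E
```

```text
(0.5062, -0.1675, -3)
16.18 guard 2 True at 0.0137
16.87 guard 2.7 True at 0.016
18.0 guard 3.5 False at 0.0322
(0.527, 0.121, -11)
21.08 guard 2 True at 0.0146
21.73 guard 2.7 True at 0.0153
22.39 guard 3.5 True at 0.0166
23.05 guard 4.5 True at 0.0183
```

Bar 3 is the tungsten one: it resists over 4.5 N, while bars 1 and 2 slid 10–13 mm without reaching 3.5 N. Next I push it along its own axis until it is level with the plate.

```bash
python3 - <<'E'
from n import *; from m import bars
c=cam("scene"); B=bars(c); [print(b) for b in B]
b=max(B,key=lambda b:b[2]); print("bar3",b)
Cb=np.array([b[1],b[2],.041]) if abs(b[1]-.53)<.02 and abs(b[2]-.12)<.02 else np.array([.5285,.121,.041])
deg=-11.; u=np.array([np.cos(np.radians(deg)),np.sin(np.radians(deg)),0])
p=Cb-.056*u; q=env.read_state()["tcp_pos"]
env.line_to([p[0],p[1],q[2]],vel=.2); env.line_to(p,vel=.2)
L=(.682-Cb[0])/u[0]
print(env.line_to(Cb+(L-.044)*u,vel=.07,guard=25))
e=env.read_state(); e=e["tcp_pos"]; env.line_to(e-.03*u,vel=.2); env.line_to(e-.06*u+[0,0,.15],vel=.3)
c=cam("scene"); [print(b) for b in bars(c)]
cv2.imwrite("pics/s2.png",cv2.resize(c["frame"][120:420,200:560],None,fx=2,fy=2)); print(env.read_state()["time_s"],e)
E
```

```text
(array([299., 308.]), 0.5253, -0.1685, 0.073, 0.044, -3.0)
(array([355., 266.]), 0.5427, -0.0096, 0.07, 0.049, 9.7)
(array([384., 231.]), 0.5314, 0.1228, 0.077, 0.051, -11.1)
bar3 (array([384., 231.]), 0.5314, 0.1228, 0.077, 0.051, -11.1)
False
(array([299., 308.]), 0.5254, -0.1684, 0.072, 0.044, -3.1)
(array([436., 270.]), 0.6815, 0.0917, 0.07, 0.048, -11.2)
(array([355., 266.]), 0.5427, -0.0096, 0.07, 0.049, 9.7)
28.2333 [0.63786405 0.10196877 0.04095487]
```

View pics/s2.png

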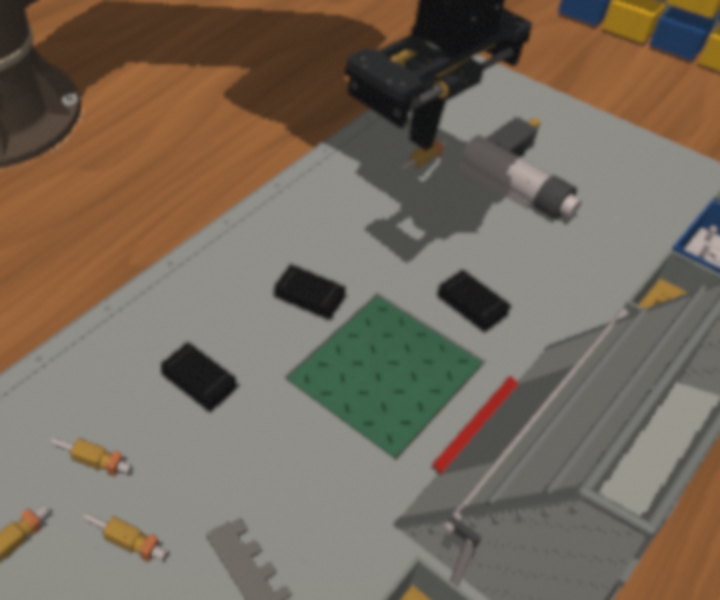

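Bar 3 is now at crop (474,299), level with the plate at (.682,.092). Now the sideways push onto the plate in two strokes, measuring between them.

```bash
cat >> n.py <<'E'
def side(C,deg,L,off=0.,back=.03,zf=.041):
    a=np.radians(deg-90); v=np.array([np.cos(a),np.sin(a),0]); w=np.array([-v[1],v[0],0])
    C=np.array([C[0],C[1],zf])+off*w; p=C-.050*v
    env.movep(p+[0,0,.08],ori(deg)); env.line_to(p,vel=.2)
    print("stop",env.line_to(C+(L-.032)*v,vel=.06,guard=25)); s=env.read_state(); e=s["tcp_pos"]
    env.line_to(e-back*v,vel=.15); env.line_to(e-back*v+[0,0,.10],vel=.3); print(e,s["time_s"])
E
python3 - <<'E'
from n import *; from m import bars
side((.6815,.0917),-11.1,.06)
c=cam("scene"); [print(b) for b in bars(c)]
cv2.imwrite("pics/s3.png",cv2.resize(c["frame"][180:400,300:560],None,fx=3,fy=2.7)); print(env.read_state()["time_s"])
E
```

```text
stop False
[0.67607236 0.06396588 0.04094585] 30.8333
(array([299., 308.]), 0.5256, -0.1684, 0.072, 0.044, -3.1)
(array([418., 283.]), 0.6715, 0.0368, 0.071, 0.051, -10.6)
(array([355., 266.]), 0.5428, -0.0096, 0.069, 0.048, 9.7)
31.7167
```

View pics/s3.png

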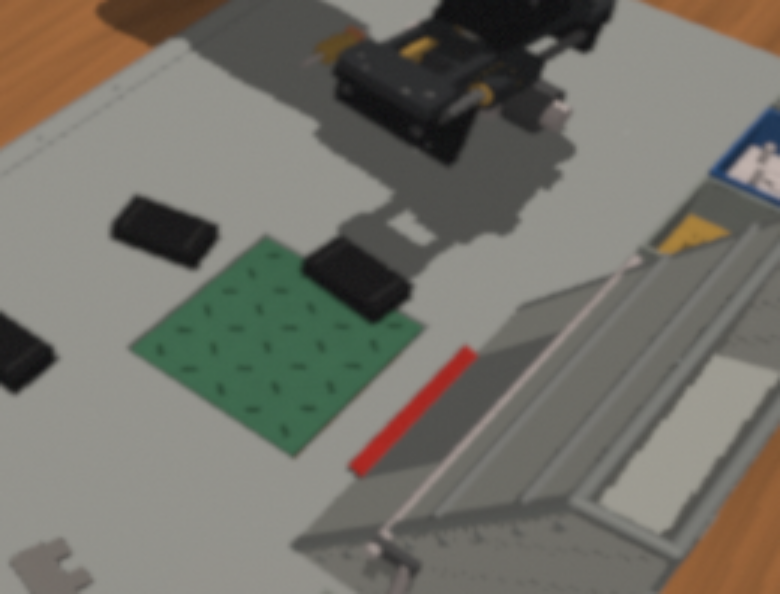

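The bar straddles the plate's +y edge, still square. Second stroke follows.

```bash
python3 - <<'E'
from n import *; from m import bars, plate
side((.6715,.0368),-10.6,.062,zf=.040)
c=cam("scene"); [print(b) for b in bars(c)]; [print(p) for p in plate(c)]
cv2.imwrite("pics/s4.png",cv2.resize(c["frame"][180:400,300:560],None,fx=3,fy=2.7)); print(env.read_state()["time_s"])
E
```

```text
stop False
[0.66612244 0.00725846 0.04021277] 34.0
(array([299., 308.]), 0.5256, -0.1684, 0.072, 0.044, -3.1)
(array([399., 300.]), 0.6639, -0.0282, 0.071, 0.048, -10.6)
(array([355., 266.]), 0.5428, -0.0096, 0.069, 0.048, 9.7)
(((0.6600574851036072, -0.04217510670423508), (0.14132961630821228, 0.1277800351381302), 86.80731964111328), [[0.5920000076293945, -0.10899999737739563], [0.7200000286102295, -0.11599999666213989], [0.7279999852180481, 0.02500000037252903], [0.6000000238418579, 0.03200000151991844]])
34.8833
```

View pics/s4.png

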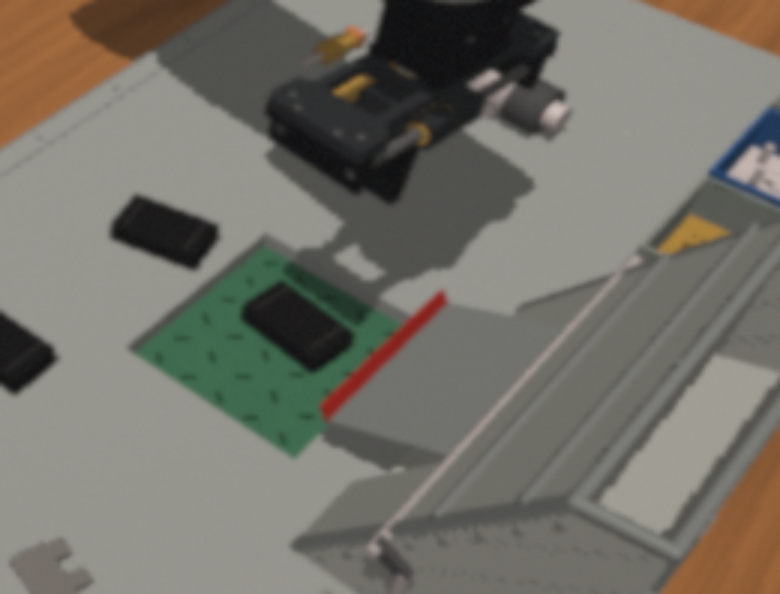

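The plate is sunk (its recess wall shows), the red-lipped flap stands open, and the bar lies inside the plate. I'll move clear, open the gripper, and check the plate's depth and the flap clearance.

```bash
python3 - <<'E'
from n import *; from m import bars, plate
p=env.read_state()["tcp_pos"]; env.line_to(p+[-.12,.08,.12],vel=.3); env.let_go()
c=cam("scene"); f=c["frame"]
k=[b for b in bars(c) if b[2]<0 and b[1]>.6][0]; print(k, ray(c,[k[0]],.023))
hsv=cv2.cvtColor(f,cv2.COLOR_BGR2HSV); g=cv2.inRange(hsv,(45,60,30),(85,255,200)); g[:200]=0; g[400:]=0
ys,xs=np.nonzero(g)
i=ys.argmin(); print("green top px",xs[i],ys[i])
for z in (.024,.023,.018,.013): print(z,proj(c,[[.598,.040,z]]))
# bar rect outline at z=.023 silhouettes vs plate frame
hull=ray(c,np.array([k[0]]),.023)[0]
t=np.radians(-3.2); R=np.array([[np.cos(t),np.sin(t)],[-np.sin(t),np.cos(t)]])
print("bar in plate frame",R@(hull[:2]-[.659,-.0385]))
cv2.imwrite("pics/f1.png",cv2.resize(f[220:380,330:530],None,fx=4,fy=3.7,interpolation=cv2.INTER_CUBIC))
s=cam("side"); cv2.imwrite("pics/f2.png",cv2.resize(s["frame"][110:310,130:390],None,fx=3,fy=3,interpolation=cv2.INTER_CUBIC))
print(env.read_state()["time_s"],env.read_state()["width"])
E
```

```text
(array([399., 300.]), 0.6638, -0.0281, 0.071, 0.048, -10.6) [[ 0.66124325 -0.01902017  0.023     ]]
green top px 386 272
0.024 [[388.62501352 267.7129881 ]]
0.023 [[388.56714561 268.02537597]]
0.018 [[388.27909779 269.58055023]]
0.013 [[387.99318477 271.12454143]]
bar in plate frame [0.00115236 0.01957468]
37.2917 0.9992153738137499
```

View pics/f1.png

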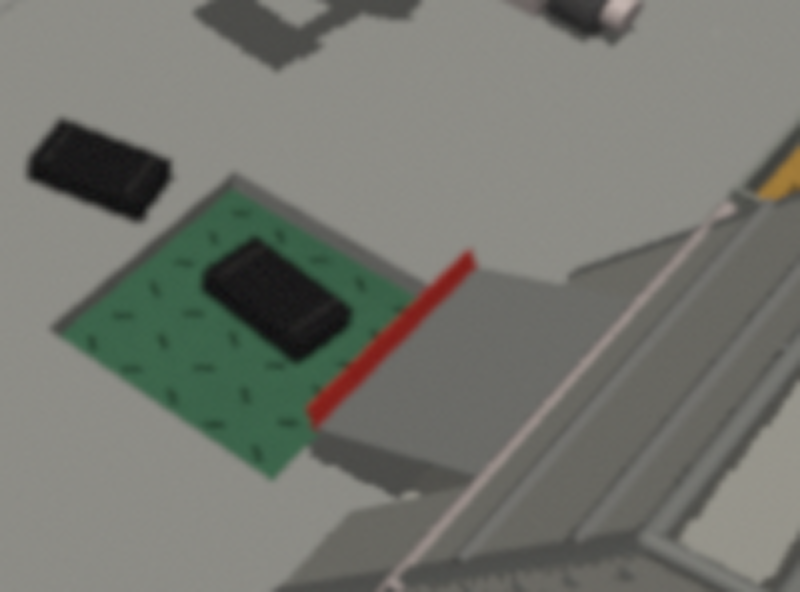

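View pics/f2.png

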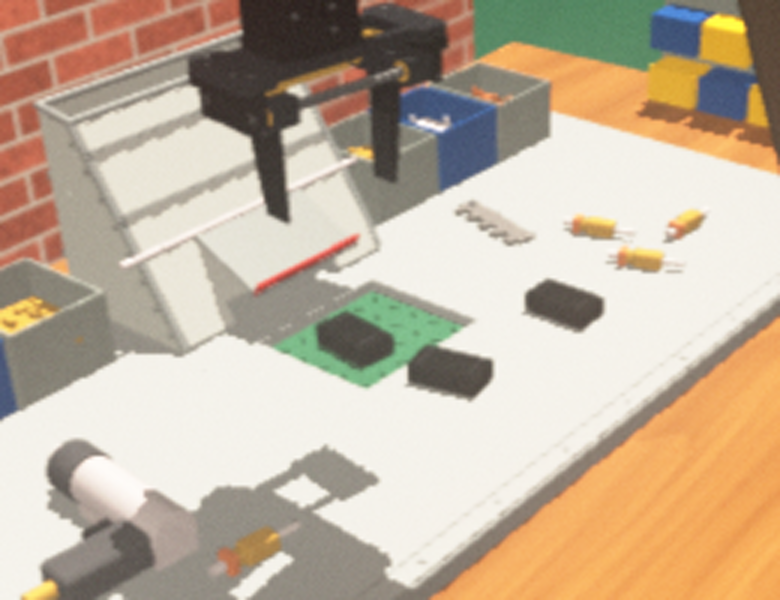

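Both views agree. The bar is wholly on the plate, 1 mm and 20 mm off its middle. The plate sits about 10 mm down, the flap stands open clear of the bar, and the gripper is open in the air.

```bash
python3 -c "
from plant import env
env.close_job()"
```

```text
the job is handed in; nothing more can be done
```

The tungsten bar now lies wholly on the green plate and holds the flap open. I handed the job in at about 37 s of the 70 s limit.

**Finding the bar:** Reading force at rest on the first nudge told me nothing, so I felt each bar with a force guard during motion. Bar 3, the one nearest the shaver, resisted more than 4.5 N. The other two slid 10–13 mm without reaching 3.5 N, though both passed 2.7 N, slightly above the 2.5 N given for steel.

**Moving it:** I pushed bar 3 with closed fingers along its own axis, then sideways onto the plate in two strokes, without lifting it.

**Last checks:**
- **Bar on plate:** its centre is about 1 mm (x) and 20 mm (y) from the plate's middle, leaving about 30 mm of plate beyond it on every side.
- **Plate and flap:** the plate edge in the picture matches full 10 mm travel, to about a pixel (roughly 3 mm). The flap stands open and its lip is clear of the bar in both views.
- **Steel bars:** they moved about 19 mm and 39 mm, within the 60 mm allowed.
- **Other items:** the shaver, gauge and clecos look undisturbed. The gripper is open and clear of everything.

None of these last checks failed or disagreed.

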